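# Lift a wet-lacquered coaster with the trowel and tip it into the drying tray

## Task

The round coaster lying against the pine batten has just been lacquered, so do not touch it with the fingers or arm. Take the trowel from its kerf in the scraper rack, lay it flat on the bench and take it again by the handle, slide its blade under the coaster and lift it, then tip it gently into the drying tray so that it lies flat on the slats, lacquered side up. Lay the trowel flat on the bench, clear of the tray, and let go.

Things in the scene. Friction and masses are not known exactly. Their poses are not given: they have to be found in the camera images.
- trowel: Glue trowel, 0.18 kg: flat polished-steel blade 110 (x) x 80 (y) x 2 mm, slippery (friction about 0.25), cranked tang, pale wooden handle. Origin: centre of the blade's underside; x to the blade's front edge, z up when it lies flat. Balances at x = -30 mm. At the start it stands on its +y edge in the rack's kerf (roll -90 deg), leaning up to 6 deg, handle roughly towards the robot.
- trowel_grip (a point): A point on the axis of the trowel's handle, at [-125, 0, 40] mm in the trowel's frame. The handle is a straight bar along the trowel's x, from x = -95 to -200 mm, 26 mm wide (y) and 22 mm thick (z), with flat sides. Let go while its +y edge rests on the bench and its top leans up, it drops flat by itself. Axes as the trowel's.
- scraper_rack: Fixed dark wooden block, 120 (x) x 70 (y, from -40 to +30) x 36 mm, with saw kerfs along x. Origin on the bench below the trowel's kerf (4 mm wide, 22 deep, floor 14 up, open at both ends). Another thin steel scraper stands in it at y = -20 mm, 66 mm high. The trowel's handle stands out past its -x end, 40 mm to the +y side of the kerf. Left or right of the middle.
- coaster: Turned wooden coaster, round, 92 mm across, 9 mm thick, 40 to 85 g, wet lacquer on top. Origin: centre of its underside; z up. The underside is a flat 78 mm across, bevelled outwards up to the full width 6 mm above the bench. It lies on the bench, its rim up to 11 mm short of the batten's -x face.
- stop_batten: Pine batten taped firmly to the bench (does not move), 38 (x) x 210 (y) x 22 mm; origin: centre of its underside. Its -x face, 19 mm from the origin, faces the robot and backs the coaster while the blade goes under. The bench between coaster and rack, and between coaster and robot down to x = 0.45, is clear.
- drying_tray: Fixed square drying tray of plywood, 170 x 170 mm outside, rim 7 mm thick and 20 mm high, inside 156 x 156 mm, with slats along x whose tops are 10 mm above the bench. Origin: centre of its underside. On the other side of the middle from the rack.
- clamp_bar_end (a point): An obstacle only: the free end of the grey steel bar of the big clamp on the left, fixed. From this point (middle of its end) the bar runs left along +y, 10 mm thick (x) and 44 mm high (z); its underside is about 185 mm above the bench. It hangs between the robot's starting pose and the work.

How it is judged:
By the outcome, as a careful person would: the job done as asked, in the order asked, and still so for the second after the job is handed in, with the robot touching nothing.
It also fails if it takes over 72 s, if anything falls off the work surface, if the arm or the gripper's body presses on something with over 40 N, if the wrist force passes 120 N, or if a joint passes its speed limit or range.

## Robot

A 7-joint arm with a two-finger parallel gripper is mounted at the origin on a cart in front of the work surface, level with it; the furniture and walls round the work are solid. World frame = base frame: x ahead of the robot, y to its left, z up, the work surface at z = 0. Lengths are in mm, angles in rad, forces in N, time in s.
With the tool pointing down it reaches from about 425 to 1025 mm from the base axis. Payload 9.4 kg.
Tool frame: the origin (TCP) lies at the very end of the fingers, on their centre line; the grasp point (between the pads) lies 19 mm behind it; z points along the fingers, y is the line along which they close (so a half turn about z gives the same grasp; the last joint's range is limited). The gripper opens to 85 mm and grips with 20 to 120 N. Pads are 22 mm wide; open, the fingers measure 114 mm over their backs; the gripper's body (76 mm by 85 mm) begins 54 mm behind the grasp point. The pads swing forward as they close: fully open they stand 13 mm farther back than shut.
Start: joints at [1.19, 0.599, -0.003, 1.599, 0.002, 0.943, -0.08], TCP at [216.873, -691.802, 231.275] pointing down, gripper open.
Joint ranges: [-2.57, 2.57], [-0.35, 1.97], [-1.29, 1.29], [0.11, 2.56], [-1.05, 4.19], [0.11, 1.86], [-2.63, 2.63]. Speed limits (rad/s): [2.22, 2.22, 3.01, 3.01, 3.14, 3.14, 3.14].

## Interface

Orientations are given as a rotation vector (axis times angle).
In Python, from workcell import env, eyes, ticket, get_state gives the robot as it stands (env), with the cameras (eyes), the readings as plain functions and the job (ticket).
- The arm moves only by the tool drive_effector, called after "Request:" in YAML: its name, and indented under it one key for each argument. Schema: {"type":"object","properties":{"ticks":{"type":"array","items":{"type":"array","items":{"type":"number"},"minItems":7,"maxItems":7},"minItems":1,"maxItems":12},"only":{"type":"string"},"quiet":{"type":"boolean"},"lines":{"type":"string"}},"required":["ticks"],"additionalProperties":false}. ticks is a list of rows, 1 to 12 of them, each of 7 numbers: the finger opening in mm, then dx, dy, dz in fractions of the full range, 1 being 1000 mm, then a rotation vector rx, ry, rz in a scale on which 1.0 is 4 rad; each row is the pose to reach, as a shift and turn from the pose commanded when the call began, along the tool's axes at that moment; what a row does not reach only later rows make up. A row lasts 1/8 s, in which the tool goes at most 62.5 mm and 0.188 rad, less where a joint would pass 70% of its speed; a pose out of reach is approached as far as the arm can. The fingers move at their own pace and stop on an object; the grip force is fixed at half the most. Time passes only in rows, so rows that do not move let the fingers close. The tool returns the time, the measured TCP pose, the force, the opening and the grip force at its end. only (a regular expression) keeps the lines of the reply that match it, lines (a string "A,B") keeps lines A to B, and quiet returns only ok. Input that does not fit is refused with a message, and nothing moves.
- get_state(): the state, without advancing time (a new reading comes with each control period).
- eyes.capture(name): name is "side" or "top"; returns the picture (400x640x3 uint8, red, green, blue); there is no depth.
- eyes.get_calibration(name): a dict with "fx", "fy", "cx", "cy" (pixels), "R" (3x3) and "t" (3): a world point X has camera coordinates R X + t. Camera axes: x right, y down, z forward; pixel columns grow to the right and rows downward; lengths in mm; the calibration is good to about 2 mm. A picture is of the moment at which its call begins. get_calibration takes no time and is no camera call.
- ticket.hand_in(): hands the job in; it is judged then, once.
The state is a dict: "time": time; "joint_positions": joint angles; "qd": joint speeds; "tau": joint torques, N m; "tool_pos": TCP position; "eef_rot": TCP orientation; "wrist_force": force on the tool from outside, world axes, zero at the start; "moment": the same for the moment, N m; "width": finger opening in mm; "grasp_force": force on a finger pad.
Only numpy, scipy, OpenCV 4.12 (cv2) and the standard library are available. Lean on these libraries where they do the work, as an engineer would, in place of code of your own. Each camera call takes 0.05 s, during which the arm holds its last target. There are 200 camera calls.

## Working session

There is one attempt and no reset: what is moved stays moved. The work goes in short steps, Python scripts to look and compute and a tool call to move; the robot and the scene stay as the last step left them, time stands still between calls to the robot, and variables do not carry over. Pictures are saved under pics/ and viewed, at most 10 in all, crops included, and the job is handed in when it is done.

```bash
ls; mkdir -p pics; python3 - <<'E'
from workcell import env, eyes, ticket, get_state
import cv2,numpy as np
s=get_state();print({k:np.round(v,3) for k,v in s.items()})
for n in("side","top"):
    im=eyes.capture(n);cv2.imwrite(f"pics/{n}0.png",im[:,:,::-1]);c=eyes.get_calibration(n);print(n,{k:np.round(v,3).tolist() for k,v in c.items()}, (-np.array(c["R"]).T@np.array(c["t"])).round())
E
```

```text
pics
workcell.py
{'time': np.float64(0.0), 'joint_positions': array([ 1.19 ,  0.6  , -0.003,  1.6  ,  0.002,  0.943, -0.08 ]), 'qd': array([ 0.002,  0.   , -0.001,  0.001,  0.   ,  0.   , -0.001]), 'tau': array([ 0.0000e+00, -7.7646e+01,  1.5650e+00, -2.5801e+01,  1.2000e-02,
        9.0000e-03,  0.0000e+00]), 'tool_pos': array([ 216.728, -691.342,  230.415]), 'eef_rot': array([-3.104e+00, -4.750e-01,  1.000e-03]), 'wrist_force': array([-0.279, -0.554, -0.17 ]), 'moment': array([-0.02 ,  0.007, -0.024]), 'grasp_force': np.float64(0.0), 'width': np.float64(85.363)}
side {'fx': 478.853, 'fy': 478.853, 'cx': 321.912, 'cy': 208.386, 'R': [[-0.9, -0.435, -0.009], [-0.137, 0.304, -0.943], [0.413, -0.848, -0.334]], 't': [494.882, 201.635, 1233.437]} [ -36. 1199.  606.]
top {'fx': 421.593, 'fy': 421.593, 'cx': 314.211, 'cy': 200.98, 'R': [[0.001, -1.0, 0.012], [-0.991, -0.002, -0.137], [0.137, -0.012, -0.99]], 't': [26.001, 519.225, 1235.179]} [ 345.   42. 1294.]
```

View pics/top0.png

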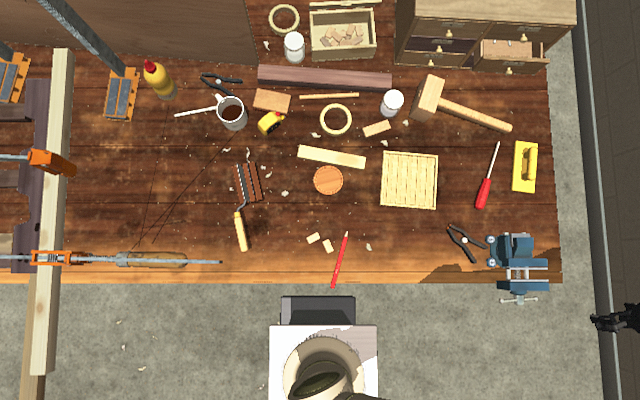

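View pics/side0.png

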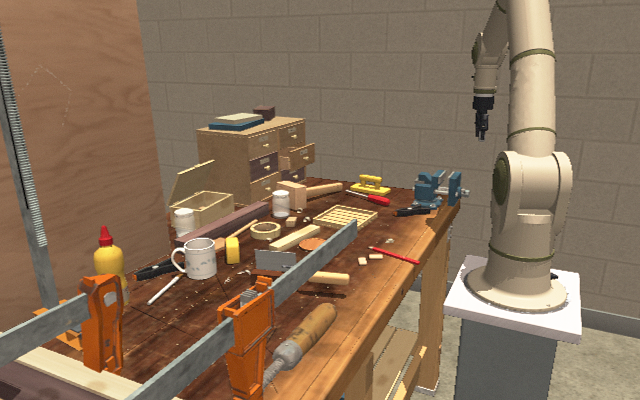

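The top view shows the rack at about (250,185), with the trowel's handle at (241,230). The coaster is at (328,180), the batten at (331,157), the tray at (409,180) and the clamp bar end at about (222,262).

```bash
cat > h.py <<'E'
import numpy as np,cv2
from workcell import env, eyes, ticket, get_state
from scipy.spatial.transform import Rotation as Ro
C={n:{k:np.array(v) for k,v in eyes.get_calibration(n).items()} for n in("side","top")}
def ray(n,u,v):
    c=C[n];o=-c["R"].T@c["t"];d=c["R"].T@np.array([(u-c["cx"])/c["fx"],(v-c["cy"])/c["fy"],1]);return o,d/np.linalg.norm(d)
def onz(n,u,v,z):
    o,d=ray(n,u,v);return o+d*(z-o[2])/d[2]
def proj(n,X):
    c=C[n];p=c["R"]@np.asarray(X,float)+c["t"];return np.array([c["fx"]*p[0]/p[2]+c["cx"],c["fy"]*p[1]/p[2]+c["cy"]])
def tri(a,b):
    (o,d),(p,e)=ray("top",*a),ray("side",*b)
    s=np.linalg.lstsq(np.c_[d,-e],p-o,rcond=None)[0];A=o+d*s[0];B=p+e*s[1];return (A+B)/2,np.linalg.norm(A-B)
def crop(n,name,x0,y0,x1,y1,k):
    im=eyes.capture(n)[:,:,::-1];cv2.imwrite(f"pics/{name}_full.png",im);cv2.imwrite(f"pics/{name}.png",cv2.resize(im[y0:y1,x0:x1],None,fx=k,fy=k,interpolation=cv2.INTER_CUBIC))
def big(n,mask):
    k,l,s,c=cv2.connectedComponentsWithStats(mask.astype(np.uint8));i=1+np.argmax(s[1:,4]);return (l==i).astype(np.uint8)
E
python3 - <<'E'
from h import *
a=cv2.imread("pics/top0.png");cv2.imwrite("pics/c_top.png",cv2.resize(a[135:275,215:445],None,fx=3.4,fy=3.4,interpolation=cv2.INTER_CUBIC))
b=cv2.imread("pics/side0.png");cv2.imwrite("pics/c_side.png",cv2.resize(b[200:310,220:390],None,fx=4.6,fy=4.6,interpolation=cv2.INTER_CUBIC))
h=cv2.cvtColor(a,cv2.COLOR_BGR2HSV)
for n,p in dict(coaster=(328,180),batten=(331,157),tray=(409,165),trayrim=(382,180),handle=(241,232),rack=(258,180),bench=(300,200)).items(): print(n,h[p[1],p[0]])
E
```

```text
coaster [ 13 157 242]
batten [ 29  46 253]
tray [ 26  91 254]
trayrim [ 30  49 255]
handle [ 28  77 254]
rack [ 11 169 119]
bench [ 11 139 110]
```

View pics/c_top.png

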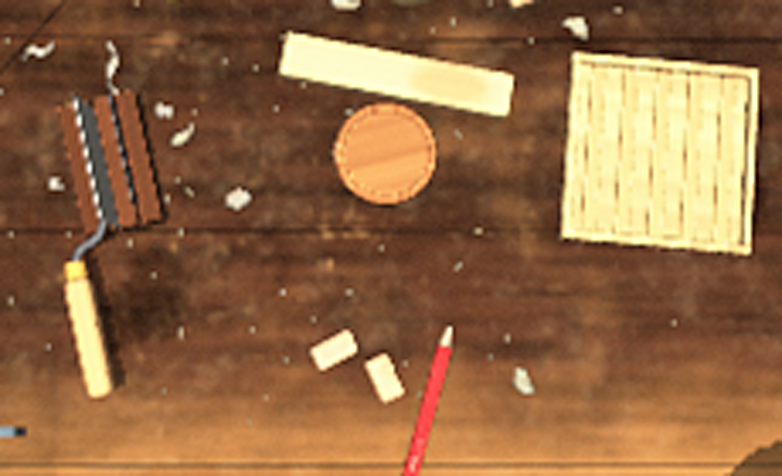

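View pics/c_side.png

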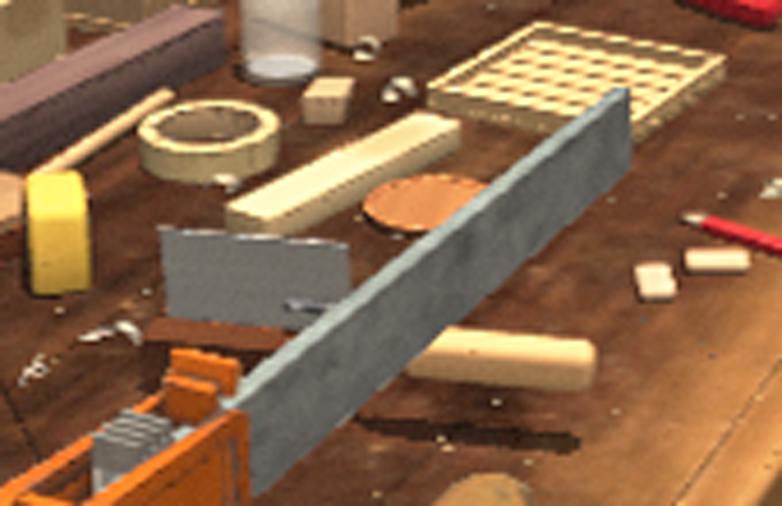

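The crops show:
- The standing blade, with its top edge at crop (75,100) to (105,225), and the pale handle from (75,265) to (98,395).
- The coaster at (386,153), the batten above it, the tray at (660,153) and the bar end at about (24,432).

Next I measure these with masks.

```bash
cat > m.py <<'E'
from h import *
def rect(m,z,n="top"):
    cs,_=cv2.findContours(m,cv2.RETR_EXTERNAL,cv2.CHAIN_APPROX_NONE);c=max(cs,key=cv2.contourArea)[:,0,:]
    P=np.array([onz(n,u,v,z)[:2] for u,v in c],np.float32);r=cv2.minAreaRect(P);b=cv2.boxPoints(r);return P,r,b
def win(m,x0,y0,x1,y1):
    o=np.zeros_like(m,np.uint8);o[y0:y1,x0:x1]=m[y0:y1,x0:x1];return big("",o)
E
python3 - <<'E'
from m import *
a=cv2.imread("pics/top0.png");h=cv2.cvtColor(a,cv2.COLOR_BGR2HSV);H,S,V=[h[:,:,i].astype(int) for i in range(3)]
w=win((V>170)&(S>110)&(H<22),305,155,350,205);P,r,b=rect(w,9);c,R=cv2.minEnclosingCircle(P);print("coaster",c,R,P.mean(0))
pale=(V>170)&(H>18)&(H<40)&(S<150)
for n,box,z in(("batten",(290,140,375,170),22),("tray",(375,145,445,215),20),("handle",(225,205,255,255),66)):
    P,r,b=rect(win(pale,*box),z);print(n,np.round(r[0],1),np.round(r[1],1),round(r[2],1),b.round(0).tolist())
g=lambda x,y:(215+x/3.4,135+y/3.4)
s=lambda x,y:(220+x/4.6,200+y/4.6)
print("bar",tri(g(24,432),s(622,95)),tri(g(24,432),s(622,172)), onz("top",*g(24,432),229))
f,bk=onz("top",*g(75,100),94),onz("top",*g(105,225),94);print("blade top",f,bk,np.linalg.norm(f-bk))
print("rack corners",[onz("top",*g(*q),36)[:2].round() for q in((62,108),(135,92),(163,218),(88,230))])
print("blade tri front/back top", tri(g(75,100),s(160,228)),tri(g(105,225),s(348,240)))
print("handle end",tri(g(98,393),s(594,345)))
E
```

```text
coaster (590.19384765625, -15.615875244140625) 46.55634689331055 [590.16125  -15.993916]
batten [660.4 -25.6] [211.5  40.6] 79.1 [[621.0, -126.0], [660.0, -133.0], [700.0, 74.0], [660.0, 82.0]]
tray [ 589.5 -264.8] [171.  171.4] 85.0 [[497.0, -343.0], [667.0, -357.0], [682.0, -187.0], [512.0, -172.0]]
handle [425.5 243.3] [115.6  17.7] 13.2 [[367.0, 239.0], [371.0, 222.0], [484.0, 248.0], [480.0, 265.0]]
bar (array([337.99747551, 260.91677249, 219.46217293]), np.float64(0.1409384875605747)) (array([336.26829315, 268.01296147, 181.78274996]), np.float64(3.056012687088526)) [337.9903108  258.95089363 229.        ]
blade top [617.73224585 251.58119798  94.        ] [510.0535911  223.54676515  94.        ] 111.26824395187028
rack corners [array([624., 273.]), array([638., 208.]), array([524., 181.]), array([514., 247.])]
blade tri front/back top (array([619.31541284, 252.5733841 ,  91.27680182]), np.float64(2.1044399023410025)) (array([512.26089245, 224.7117082 ,  92.60668274]), np.float64(4.382248055541244))
handle end (array([367.23497189, 229.97000239,  62.27833853]), np.float64(5.673228187473915))
```

```bash
cat >> h.py <<'E'
def tool(yaw,tilt=None):  # tool down, x axis at yaw(deg)
    return Ro.from_euler("z",yaw,degrees=True)*Ro.from_rotvec([np.pi,0,0])
def rel(p,R=None):
    s=get_state();Rc=Ro.from_rotvec(s["eef_rot"]);R=R or Rc
    p=np.asarray(p,float);return np.round(Rc.inv().apply(p-s["tool_pos"]),1).tolist(),np.round((Rc.inv()*R).as_rotvec(),3).tolist()
E
python3 - <<'E'
from h import *
print(tool(17.4).as_rotvec())
R=tool(13.5)
for p in((400,-550,370),(560,-250,370),(560,60,370),(455,249,200)):print(p,rel(p,R))
E
```

```text
[3.10544513e+00 4.75199882e-01 2.90976007e-17]
(400, -550, 370) ([217.1, -80.3, -139.4], [-0.001, 0.0, 0.068])
(560, -250, 370) ([459.6, -318.7, -139.1], [-0.001, 0.0, 0.068])
(560, 60, 370) ([552.3, -614.5, -138.7], [-0.001, 0.0, 0.068])
(455, 249, 200) ([508.7, -826.0, 31.6], [-0.001, 0.0, 0.068])
```

Careful with the scale: shifts go in shares of 1000 mm and turns go in shares of 4 rad. That gives: -614 mm / 1000 = -0.614, 552 mm / 1000 = 0.552, 0.068 rad / 4 = 0.017.

Request:
drive_effector:
  ticks:
    - [85,0.217,-0.08,-0.139,0,0,0.017]
    - [85,0.217,-0.08,-0.139,0,0,0.017]
    - [85,0.217,-0.08,-0.139,0,0,0.017]
    - [85,0.217,-0.08,-0.139,0,0,0.017]
    - [85,0.46,-0.319,-0.139,0,0,0.017]
    - [85,0.46,-0.319,-0.139,0,0,0.017]
    - [85,0.46,-0.319,-0.139,0,0,0.017]
    - [85,0.46,-0.319,-0.139,0,0,0.017]
    - [85,0.46,-0.319,-0.139,0,0,0.017]
    - [85,0.552,-0.614,-0.139,0,0,0.017]
    - [85,0.552,-0.614,-0.139,0,0,0.017]
    - [85,0.552,-0.614,-0.139,0,0,0.017]

```text
time: 1.6
tool_pos: [549.9, -99.0, 369.5]
eef_rot: [-3.12, -0.369, 0.001]
wrist_force: [1.2, 1.1, -0.7]
width: 85.0
grasp_force: 0.0
```

```bash
python3 - <<'E'
from h import *
R=tool(13.5)
for p in((560,60,370),(480,200,300),(450,249,120),(450,249,35)):print(p,rel(p,R))
E
```

```text
(560, 60, 370) ([46.9, -152.3, -0.5], [-0.0, 0.0, 0.0])
(480, 200, 300) ([1.9, -307.1, 69.5], [-0.0, 0.0, 0.0])
(450, 249, 120) ([-15.8, -361.7, 249.5], [-0.0, 0.0, 0.0])
(450, 249, 35) ([-15.7, -361.7, 334.5], [-0.0, 0.0, 0.0])
```

Converted, -362 mm / 1000 = -0.362, -307 mm / 1000 = -0.307.

Request:
drive_effector:
  ticks:
    - [85,0.047,-0.152,0,0,0,0]
    - [85,0.047,-0.152,0,0,0,0]
    - [85,0.047,-0.152,0,0,0,0]
    - [85,0.002,-0.307,0.07,0,0,0]
    - [85,0.002,-0.307,0.07,0,0,0]
    - [85,0.002,-0.307,0.07,0,0,0]
    - [85,-0.016,-0.362,0.21,0,0,0]
    - [85,-0.016,-0.362,0.21,0,0,0]
    - [85,-0.016,-0.362,0.25,0,0,0]
    - [85,-0.016,-0.362,0.25,0,0,0]
    - [85,-0.016,-0.362,0.25,0,0,0]

```text
time: 2.98
tool_pos: [450.8, 247.1, 120.8]
eef_rot: [3.12, 0.369, 0.001]
wrist_force: [-0.5, -0.1, -0.4]
width: 85.1
grasp_force: 0.0
```

```bash
python3 - <<'E'
from h import *
print(get_state()["joint_positions"].round(2))
a=eyes.capture("top");b=eyes.capture("side")
k=lambda i,x0,y0,x1,y1:cv2.resize(i[y0:y1,x0:x1,::-1],(400,400),interpolation=cv2.INTER_CUBIC)
cv2.imwrite("pics/app.png",np.hstack([k(a,190,160,310,280),k(b,240,180,400,340)]))
print(rel((450,249,35),tool(13.5)))
E
```

```text
[-0.46  0.52 -0.22  2.17  0.24  0.47 -2.19]
([-1.4, -2.1, 86.9], [-0.001, -0.003, -0.001])
```

View pics/app.png

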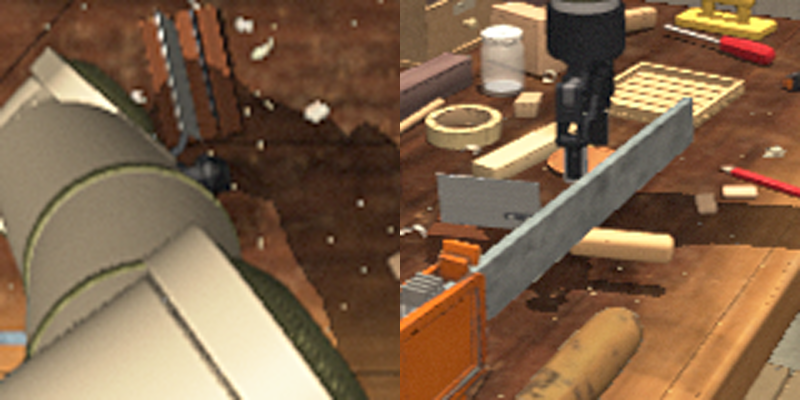

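The side view shows the gripper above the handle, clear of the bar. The handle runs at crop (580–670, 245), below and in line with the fingers. I'll descend and grip.

Converted, 86 mm / 1000 = 0.086, 50 mm / 1000 = 0.05.

Request:
drive_effector:
  ticks:
    - [85,-0.001,-0.002,0.05,0,0,0]
    - [85,-0.001,-0.002,0.086,0,0,0]
    - [85,-0.001,-0.002,0.086,0,0,0]

```text
time: 3.45
tool_pos: [448.9, 248.5, 33.8]
eef_rot: [3.119, 0.369, -0.001]
wrist_force: [-1.0, 0.4, 0.9]
width: 85.2
grasp_force: 0.0
```

Request:
drive_effector:
  ticks:
    - [15,0,0,0,0,0,0]
    - [15,0,0,0,0,0,0]
    - [15,0,0,0,0,0,0]
    - [15,0,0,0,0,0,0]
    - [15,0,0,0,0,0,0]
    - [15,0,0,0,0,0,0]
    - [15,0,0,0,0,0,0]
    - [15,0,0,0,0,0,0]

```text
time: 4.45
tool_pos: [449.0, 248.0, 34.4]
eef_rot: [3.119, 0.367, 0.001]
wrist_force: [-1.4, -2.8, 8.3]
width: 21.3
grasp_force: 59.7
```

Converted, -110 mm / 1000 = -0.11, -60 mm / 1000 = -0.06.

Request:
drive_effector:
  ticks:
    - [15,0,0,-0.01,0,0,0]
    - [15,0,0,-0.03,0,0,0]
    - [15,0,0,-0.06,0,0,0]
    - [15,0,0,-0.11,0,0,0]
    - [15,0,0,-0.11,0,0,0]

```text
time: 5.08
tool_pos: [449.9, 250.0, 147.1]
eef_rot: [-3.117, -0.369, -0.008]
wrist_force: [-0.2, 0.8, -1.0]
width: 20.9
grasp_force: 59.1
```

```bash
python3 - <<'E'
from m import *
a=cv2.imread("pics/top0.png");h=cv2.cvtColor(a,cv2.COLOR_BGR2HSV);H,S,V=[h[:,:,i].astype(int) for i in range(3)]
pale=(V>150)&(H>15)&(H<40)&(S<150)
for box in((303,228,322,242),(320,236,336,256)):
    P,r,b=rect(win(pale,*box),8);print(np.round(r[0]),np.round(r[1]),b.round().tolist())
g=lambda x,y:(215+x/3.4,135+y/3.4); s=lambda x,y:(220+x/4.6,200+y/4.6)
print("pencil",[onz("top",*g(*q),5).round() for q in((447,330),(410,470))],"edge",onz("top",320,282,0))
print(tri(g(333,350),s(655,270)),tri(g(384,378),s(716,255)))
E
```

```text
[411.  29.] [19. 38.] [[394.0, 42.0], [411.0, 8.0], [428.0, 17.0], [411.0, 51.0]]
[385. -15.] [38. 22.] [[363.0, -12.0], [372.0, -32.0], [407.0, -17.0], [399.0, 3.0]]
pencil [array([428., -72.,   5.]), array([303., -38.,   5.])] edge [277.16246177   8.71066659   0.        ]
(array([407.88152325,  29.78301837,  11.14833303]), np.float64(2.9719405209014713)) (array([383.54228792, -15.74194342,   6.74549807]), np.float64(2.224293148621026))
```

```bash
cat >> h.py <<'E'
def gA(yaw,roll): return Ro.from_euler("zx",[yaw,0],degrees=True)*Ro.from_euler("x",roll-90,degrees=True)
E
python3 - <<'E'
from h import *
for p in((460,168,110),(460,168,60),(460,168,46)): print(rel(p,gA(0,-45)))
E
```

```text
([-9.6, 82.2, 36.9], [0.779, 0.088, 0.226])
([-9.9, 82.3, 86.9], [0.779, 0.088, 0.226])
([-9.9, 82.3, 100.9], [0.779, 0.088, 0.226])
```

Converted, 82 mm / 1000 = 0.082, 37 mm / 1000 = 0.037, 0.779 rad / 4 = 0.1948.

Request:
drive_effector:
  ticks:
    - [15,-0.01,0.082,0.02,0.1948,0.022,0.0565]
    - [15,-0.01,0.082,0.02,0.1948,0.022,0.0565]
    - [15,-0.01,0.082,0.02,0.1948,0.022,0.0565]
    - [15,-0.01,0.082,0.037,0.1948,0.022,0.0565]
    - [15,-0.01,0.082,0.037,0.1948,0.022,0.0565]
    - [15,-0.01,0.082,0.037,0.1948,0.022,0.0565]
    - [15,-0.01,0.082,0.037,0.1948,0.022,0.0565]

```text
time: 5.95
tool_pos: [457.0, 163.6, 103.4]
eef_rot: [-2.353, 0.018, 0.013]
wrist_force: [-1.1, 0.4, -1.6]
width: 20.9
grasp_force: 59.4
```

```bash
python3 - <<'E'
from h import *
print(get_state()["joint_positions"].round(2))
for z in(60,50,46,40): print(rel((460,168,z),gA(0,-45)))
E
```

```text
[ 0.69  0.94 -1.03  2.3  -0.11  0.16 -1.54]
([3.6, 27.6, 33.7], [-0.003, 0.004, -0.017])
([3.7, 34.7, 40.7], [-0.003, 0.004, -0.017])
([3.8, 37.6, 43.5], [-0.003, 0.004, -0.017])
([3.9, 41.8, 47.8], [-0.003, 0.004, -0.017])
```

Converted, 41 mm / 1000 = 0.041, 35 mm / 1000 = 0.035.

Request:
drive_effector:
  ticks:
    - [15,0.004,0.028,0.034,0,0,0]
    - [15,0.004,0.035,0.041,0,0,0]
    - [15,0.004,0.035,0.041,0,0,0]

```text
time: 6.32
tool_pos: [462.9, 170.3, 53.7]
eef_rot: [-2.365, -0.005, 0.014]
wrist_force: [-0.3, 0.2, -1.0]
width: 21.2
grasp_force: 59.3
```

```bash
python3 - <<'E'
from h import *
s=get_state();print(s["joint_positions"].round(2),s["wrist_force"].round(1))
for z in(46,42,38): print(rel((460,168,z),gA(0,-45)))
E
```

```text
[ 0.65  1.05 -1.01  2.29  0.43  0.11 -2.01] [-0.3  0.2 -1. ]
([-2.8, 7.0, 3.9], [0.008, 0.011, -0.0])
([-2.8, 9.8, 6.8], [0.008, 0.011, -0.0])
([-2.8, 12.6, 9.6], [0.008, 0.011, -0.0])
```

Converted, 6 mm / 1000 = 0.006, 4 mm / 1000 = 0.004.

Request:
drive_effector:
  ticks:
    - [15,0,0.004,0.004,0,0,0]
    - [15,0,0.006,0.006,0,0,0]
    - [15,0,0.006,0.006,0,0,0]

```text
time: 6.7
tool_pos: [462.6, 170.1, 45.9]
eef_rot: [-2.364, -0.006, 0.013]
wrist_force: [0.1, -0.2, -1.3]
width: 21.3
grasp_force: 59.3
```

Request:
drive_effector:
  ticks:
    - [15,0,0.002,0.002,0,0,0]
    - [15,0,0.004,0.004,0,0,0]
    - [15,0,0.004,0.004,0,0,0]

```text
time: 7.08
tool_pos: [463.1, 171.3, 42.1]
eef_rot: [-2.36, -0.008, 0.008]
wrist_force: [-1.8, 0.8, 10.7]
width: 21.3
grasp_force: 60.7
```

Converted, -120 mm / 1000 = -0.12, -80 mm / 1000 = -0.08.

Request:
drive_effector:
  ticks:
    - [55,0,0,0,0,0,0]
    - [55,0,0,0,0,0,0]
    - [55,0,0,0,0,0,0]
    - [55,0,0,-0.01,0,0,0]
    - [55,0,0,-0.025,0,0,0]
    - [55,0,0,-0.045,0,0,0]
    - [55,0,0,-0.08,0,0,0]
    - [55,0,0,-0.12,0,0,0]
    - [55,0,0,-0.12,0,0,0]

```text
time: 8.2
tool_pos: [464.4, 81.3, 125.3]
eef_rot: [-2.362, 0.006, 0.011]
wrist_force: [0.5, 0.9, -0.3]
width: 55.1
grasp_force: 0.0
```

```bash
python3 - <<'E'
from h import *
print(rel((460,-60,250),tool(0)))
E
```

```text
([-5.4, 12.8, -188.0], [-0.78, 0.009, -0.005])
```

Converted, -250 mm / 1000 = -0.25, -188 mm / 1000 = -0.188, -0.78 rad / 4 = -0.195.

Request:
drive_effector:
  ticks:
    - [85,-0.005,0.013,-0.188,-0.195,0,0]
    - [85,-0.005,0.013,-0.188,-0.195,0,0]
    - [85,-0.005,0.013,-0.188,-0.195,0,0]
    - [85,-0.005,0.12,-0.25,-0.195,0,0]
    - [85,-0.005,0.12,-0.25,-0.195,0,0]
    - [85,-0.005,0.12,-0.25,-0.195,0,0]

```text
time: 8.95
tool_pos: [459.6, -179.4, 216.9]
eef_rot: [3.141, 0.002, -0.018]
wrist_force: [-0.2, 0.7, -0.4]
width: 85.0
grasp_force: 0.0
```

```bash
python3 - <<'E'
from h import *
a=eyes.capture("top");b=eyes.capture("side");cv2.imwrite("pics/t2f.png",a[:,:,::-1])
k=lambda i,x0,y0,x1,y1:cv2.resize(i[y0:y1,x0:x1,::-1],(400,400),interpolation=cv2.INTER_CUBIC)
cv2.imwrite("pics/laid.png",np.hstack([k(a,230,140,350,260),k(b,240,180,400,340)]))
print(get_state()["tool_pos"])
E
```

```text
[ 460.37018558 -176.20865829  217.64943199]
```

View pics/laid.png

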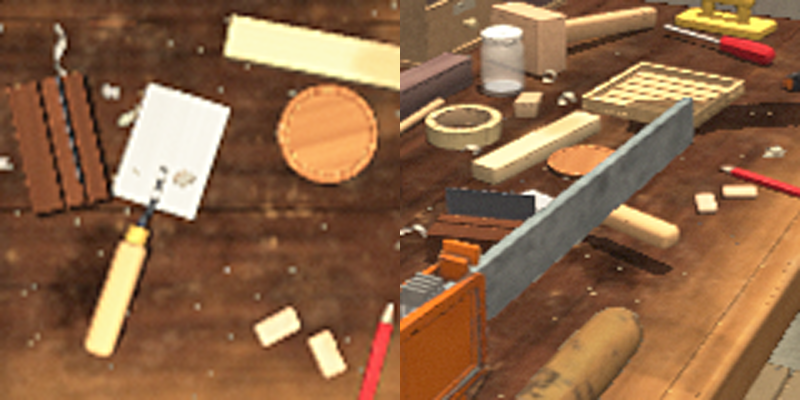

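The trowel lies flat: the blade's corners are at crop (148,84), (230,107), (192,220) and (113,193), and the handle runs from (138,230) to (98,350). I'll measure it.

```bash
python3 - <<'E'
from m import *
a=cv2.imread("pics/t2f.png");h=cv2.cvtColor(a,cv2.COLOR_BGR2HSV);H,S,V=[h[:,:,i].astype(int) for i in range(3)]
P,r,b=rect(win((V>190)&(S<40),262,163,300,208),2);print("blade",np.round(r[0],1),np.round(r[1],1),r[2],b.round().tolist())
P,r,b=rect(win((V>150)&(H>15)&(H<40)&(S>45),250,200,276,250),50);print("handle",np.round(r[0],1),np.round(r[1],1),r[2],b.round().tolist())
o=cv2.fitLine(P,cv2.DIST_L2,0,.01,.01).ravel();print(np.degrees(np.arctan2(o[1],o[0])))
P,r,b=rect(win((V>170)&(S>110)&(H<22),305,155,350,205),9);print("coaster",cv2.minEnclosingCircle(P),P.mean(0))
E
```

```text
blade [574.8 130.2] [ 79.6 110.3] 71.58507537841797 [[510.0, 110.0], [615.0, 75.0], [640.0, 151.0], [535.0, 185.0]]
handle [440.9 172.6] [ 22.4 117.3] 72.41632843017578 [[382.0, 180.0], [493.0, 144.0], [500.0, 166.0], [388.0, 201.0]]
-18.071888
coaster ((590.0316162109375, -15.794276237487793), 46.32347106933594) [589.96765 -16.10662]
```

```bash
cat >> h.py <<'E'
AL=25
def gB(yaw,pitch=0,al=AL): return Ro.from_euler("z",yaw,degrees=True)*Ro.from_euler("y",pitch+al,degrees=True)*Ro.from_rotvec([np.pi,0,0])
def Rt(yaw,pitch=0): return Ro.from_euler("z",yaw,degrees=True)*Ro.from_euler("y",pitch,degrees=True)
def tcp(o,yaw,pitch=0,g=(-112,0,40)): # trowel origin -> tool TCP for grasp at g
    return np.asarray(o,float)+Rt(yaw,pitch).apply(g)+19*gB(yaw,pitch).apply([0,0,1])
E
python3 - <<'E'
from h import *
o=(574.6,129.6,0);t=tcp(o,-18.2);print(t)
for d in(110,60,0):print(rel(t+[0,0,d],gB(-18.2)))
E
```

```text
[460.57509502 167.08948124  22.78015205]
([2.5, -343.1, 85.6], [0.07, -0.422, 0.317])
([3.0, -343.0, 135.6], [0.07, -0.422, 0.317])
([3.6, -342.8, 195.6], [0.07, -0.422, 0.317])
```

Converted, -343 mm / 1000 = -0.343, 86 mm / 1000 = 0.086, -0.422 rad / 4 = -0.1055.

Request:
drive_effector:
  ticks:
    - [70,0.003,-0.343,0.06,0.0175,-0.1055,0.0793]
    - [70,0.003,-0.343,0.06,0.0175,-0.1055,0.0793]
    - [70,0.003,-0.343,0.06,0.0175,-0.1055,0.0793]
    - [70,0.003,-0.343,0.06,0.0175,-0.1055,0.0793]
    - [70,0.003,-0.343,0.086,0.0175,-0.1055,0.0793]
    - [70,0.003,-0.343,0.086,0.0175,-0.1055,0.0793]
    - [70,0.003,-0.343,0.086,0.0175,-0.1055,0.0793]

```text
time: 9.93
tool_pos: [459.4, 171.4, 132.2]
eef_rot: [-2.966, 0.463, 0.659]
wrist_force: [0.1, -0.3, 0.1]
width: 70.0
grasp_force: 0.0
```

```bash
python3 - <<'E'
from h import *
t=tcp((574.6,129.6,0),-18.2);print(get_state()["joint_positions"].round(2))
for d in(50,20,0):print(rel(t+[0,0,d],gB(-18.2)))
E
```

```text
[ 0.23  0.77 -0.84  1.95  0.27  0.96 -2.61]
([27.4, 3.9, 52.8], [0.002, 0.001, 0.008])
([40.1, 3.9, 80.0], [0.002, 0.001, 0.008])
([48.6, 3.9, 98.1], [0.002, 0.001, 0.008])
```

Careful with the scale: shifts go in shares of 1000 mm and turns go in shares of 4 rad. That gives: -1.57 rad / 4 = -0.3925.

Request:
drive_effector:
  ticks:
    - [70,0,0,0,0,0,-0.3925]
    - [70,0,0,0,0,0,-0.3925]
    - [70,0,0,0,0,0,-0.3925]
    - [70,0,0,0,0,0,-0.3925]
    - [70,0,0,0,0,0,-0.3925]
    - [70,0,0,0,0,0,-0.3925]
    - [70,0,0,0,0,0,-0.3925]
    - [70,0,0,0,0,0,-0.3925]
    - [70,0,0,0,0,0,-0.3925]

```text
time: 11.05
tool_pos: [461.3, 165.9, 132.6]
eef_rot: [-2.239, -1.624, 0.358]
wrist_force: [0.6, 0.4, -0.2]
width: 70.0
grasp_force: 0.0
```

Request:
drive_effector:
  ticks:
    - [70,0,0,0,0,0,-0.3925]
    - [70,0,0,0,0,0,-0.3925]
    - [70,0,0,0,0,0,-0.3925]
    - [70,0,0,0,0,0,-0.3925]
    - [70,0,0,0,0,0,-0.3925]
    - [70,0,0,0,0,0,-0.3925]
    - [70,0,0,0,0,0,-0.3925]
    - [70,0,0,0,0,0,-0.3925]
    - [70,0,0,0,0,0,-0.3925]

```text
time: 12.18
tool_pos: [461.4, 165.9, 132.8]
eef_rot: [-0.427, -2.677, -0.096]
wrist_force: [0.6, -0.3, 0.0]
width: 69.9
grasp_force: 0.0
```

```bash
sed -i 's/\*Ro.from_rotvec(\[np.pi,0,0\])$/*Ro.from_rotvec([0,np.pi,0])/' h.py; grep -n "np.pi" h.py
python3 - <<'E'
from h import *
t=tcp((574.6,129.6,0),-18.2);print(get_state()["joint_positions"].round(2))
for d in(50,20,0):print(rel(t+[0,0,d],gB(-18.2)))
E
```

```text
19:    return Ro.from_euler("z",yaw,degrees=True)*Ro.from_rotvec([0,np.pi,0])
25:def gB(yaw,pitch=0,al=AL): return Ro.from_euler("z",yaw,degrees=True)*Ro.from_euler("y",pitch+al,degrees=True)*Ro.from_rotvec([0,np.pi,0])
[ 0.43  1.   -1.29  1.94  0.61  1.16  0.14]
([-24.3, 0.8, 54.9], [0.0, 0.001, 0.002])
([-36.9, 0.8, 82.1], [0.0, 0.001, 0.002])
([-45.3, 0.8, 100.3], [0.0, 0.001, 0.002])
```

Converted, 100 mm / 1000 = 0.1, 55 mm / 1000 = 0.055.

Request:
drive_effector:
  ticks:
    - [70,-0.024,0.001,0.055,0,0,0]
    - [70,-0.045,0.001,0.1,0,0,0]
    - [70,-0.045,0.001,0.1,0,0,0]
    - [70,-0.045,0.001,0.1,0,0,0]

```text
time: 12.68
tool_pos: [460.7, 168.3, 24.6]
eef_rot: [-0.431, -2.676, -0.096]
wrist_force: [-0.7, 0.1, 0.9]
width: 70.0
grasp_force: 0.0
```

Request:
drive_effector:
  ticks:
    - [15,0,0,0,0,0,0]
    - [15,0,0,0,0,0,0]
    - [15,0,0,0,0,0,0]
    - [15,0,0,0,0,0,0]
    - [15,0,0,0,0,0,0]
    - [15,0,0,0,0,0,0]
    - [15,0,0,0,0,0,0]

```text
time: 13.55
tool_pos: [460.7, 167.8, 23.5]
eef_rot: [-0.431, -2.677, -0.094]
wrist_force: [0.1, -2.4, 7.0]
width: 25.4
grasp_force: 61.6
```

```bash
python3 - <<'E'
from h import *
s=get_state();print(s["joint_positions"].round(2),s["moment"].round(2),tcp((574.6,129.6,0),-18.2),rel(tcp((574.6,129.6,0),-18.2),gB(-18.2)))
E
```

```text
[ 0.37  1.12 -1.16  1.98  0.76  1.02  0.08] [-0.37 -0.29  0.07] [460.57509502 167.08948124  22.78015205] ([-0.4, -0.7, 0.7], [0.0, 0.002, -0.002])
```

```bash
cat >> h.py <<'E'
G=(-112,0,40.7);CO=np.array([590.,-15.8]);YW=-11;N=np.array([np.cos(np.radians(YW)),np.sin(np.radians(YW))])
def tip(T,yaw,pitch): # TCP target and R for tip bottom edge at T
    o=np.asarray(T,float)-Rt(yaw,pitch).apply([55,0,0]);return rel(tcp(o,yaw,pitch,G),gB(yaw,pitch)),tcp(o,yaw,pitch,G).round()
def sc(s,z,pitch): return tip([*(CO+s*N),z],YW,pitch)
E
python3 - <<'E'
from h import *
s=get_state()
print(sc(-90,70,7)); print(sc(-60,10,7));print(sc(-52,1,6))
E
```

```text
(([109.4, -166.9, -49.5], [0.06, 0.124, -0.112]), array([334.,  34., 115.]))
(([57.1, -163.0, -7.6], [0.06, 0.124, -0.112]), array([363.,  28.,  55.]))
(([45.6, -162.1, 0.2], [0.059, 0.106, -0.113]), array([370.,  27.,  43.]))
```

Converted, -167 mm / 1000 = -0.167, 100 mm / 1000 = 0.1, 0.124 rad / 4 = 0.031.

Request:
drive_effector:
  ticks:
    - [15,0.012,0,-0.027,0,0,0]
    - [15,0.025,0,-0.054,0,0,0]
    - [15,0.06,-0.04,-0.07,0,0,0]
    - [15,0.1,-0.09,-0.07,0.0075,0.015,-0.014]
    - [15,0.109,-0.14,-0.06,0.015,0.031,-0.028]
    - [15,0.109,-0.167,-0.05,0.015,0.031,-0.028]
    - [15,0.109,-0.167,-0.05,0.015,0.031,-0.028]

```text
time: 14.42
tool_pos: [332.9, 31.7, 113.7]
eef_rot: [-0.251, -2.57, -0.07]
wrist_force: [0.4, 0.8, -1.6]
width: 25.2
grasp_force: 60.3
```

```bash
python3 - <<'E'
from h import *
s=get_state();print(s["joint_positions"].round(2),sc(-60,15,7),sc(-52,3,6))
E
```

```text
[ 0.65  0.97 -1.25  2.19  0.56  1.12  0.37] (([-54.6, 2.6, 29.5], [-0.001, -0.003, -0.003]), array([363.,  28.,  60.])) (([-68.7, 2.7, 38.4], [-0.001, -0.02, -0.003]), array([370.,  27.,  45.]))
```

Converted, -57 mm / 1000 = -0.057, 31 mm / 1000 = 0.031.

Request:
drive_effector:
  ticks:
    - [15,-0.028,0.001,0.015,0,0,0]
    - [15,-0.057,0.003,0.031,0,0,0]
    - [15,-0.057,0.003,0.031,0,0,0]

```text
time: 14.8
tool_pos: [366.5, 31.4, 56.9]
eef_rot: [-0.249, -2.57, -0.072]
wrist_force: [0.1, 0.4, -1.9]
width: 25.5
grasp_force: 60.4
```

```bash
python3 - <<'E'
from h import *
a=eyes.capture("top");b=eyes.capture("side");cv2.imwrite("pics/t3f.png",a[:,:,::-1]);cv2.imwrite("pics/s3f.png",b[:,:,::-1])
k=lambda i,x0,y0,x1,y1:cv2.resize(i[y0:y1,x0:x1,::-1],(400,400),interpolation=cv2.INTER_CUBIC)
cv2.imwrite("pics/pre.png",np.hstack([k(a,270,140,370,240),k(b,250,200,370,320)]))
for q in((55,40,0),(55,-40,0),(-55,-40,0)):
    T=[*(CO-60*N),12];o=np.array(T)-Rt(YW,7).apply([55,0,0]);X=o+Rt(YW,7).apply(q);print(proj("top",X).round(1),proj("side",X).round(1))
print(rel((0,0,0))[0],sc(-60,12,7),sc(-52,3,6),sc(-52,0,6))
E
```

```text
[311.5 195.7] [320.1 251.1]
[337.  200.7] [335.6 242.3]
[330.6 235.4] [365.8 246.8]
[267.9, -100.4, 237.0] (([0.3, -3.5, 2.4], [0.0, -0.002, 0.001]), array([363.,  28.,  57.])) (([-12.2, -3.5, 8.7], [0.0, -0.019, 0.001]), array([370.,  27.,  45.])) (([-13.8, -3.5, 11.3], [0.0, -0.019, 0.001]), array([370.,  27.,  42.]))
```

View pics/pre.png

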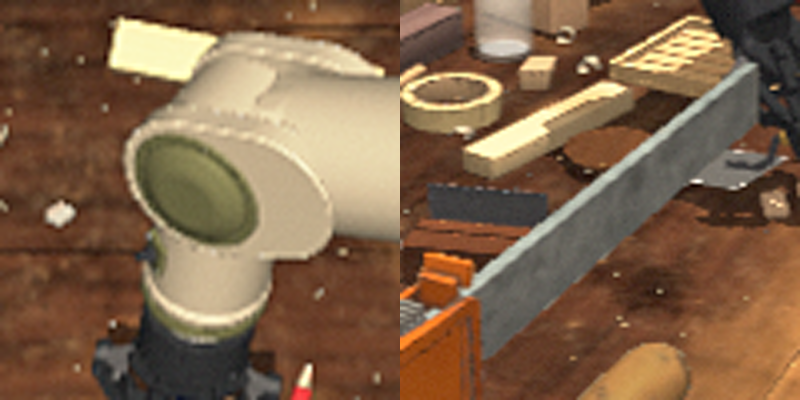

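The blade shows in the side view at about px (337–367, 245–257), as predicted. The arm hides the coaster from the top camera. I'll lower the tip to the bench and check the force.

Converted, -12 mm / 1000 = -0.012, 9 mm / 1000 = 0.009, -0.019 rad / 4 = -0.0048.

Request:
drive_effector:
  ticks:
    - [15,-0.012,-0.003,0.009,0,-0.0048,0]
    - [15,-0.012,-0.003,0.009,0,-0.0048,0]
    - [15,-0.012,-0.003,0.009,0,-0.0048,0]
    - [15,-0.012,-0.003,0.009,0,-0.0048,0]

```text
time: 15.4
tool_pos: [370.7, 26.5, 43.9]
eef_rot: [-0.25, -2.591, -0.069]
wrist_force: [-0.2, -0.3, -1.8]
width: 24.8
grasp_force: 60.3
```

```bash
python3 - <<'E'
from h import *
print(rel((0,0,0))[0],sc(-52,2,6),sc(-52,-1,6),sc(-50,-3,6))
E
```

```text
[285.0, -96.9, 222.3] (([0.1, 0.3, 0.4], [0.0, 0.001, -0.0]), array([370.,  27.,  44.])) (([-1.5, 0.3, 2.9], [0.0, 0.001, -0.0]), array([370.,  27.,  41.])) (([-4.2, 0.3, 3.6], [0.0, 0.001, -0.0]), array([372.,  26.,  39.]))
```

Converted, 1.7 mm / 1000 = 0.0017, -1 mm / 1000 = -0.001.

Request:
drive_effector:
  ticks:
    - [15,-0.001,0,0.0017,0,0,0]
    - [15,-0.001,0,0.0017,0,0,0]

```text
time: 15.65
tool_pos: [370.7, 26.5, 41.7]
eef_rot: [-0.25, -2.591, -0.069]
wrist_force: [-0.5, -0.1, 0.3]
width: 25.0
grasp_force: 60.7
```

Request:
drive_effector:
  ticks:
    - [15,-0.001,0,0.0017,0,0,0]
    - [15,-0.001,0,0.0017,0,0,0]

```text
time: 15.9
tool_pos: [370.5, 26.6, 39.8]
eef_rot: [-0.25, -2.59, -0.069]
wrist_force: [-0.7, -0.2, 3.6]
width: 24.8
grasp_force: 61.0
```

```bash
python3 - <<'E'
from h import *
print(sc(-52,0,6),sc(-52,1,6),[sc(s,-1,6)[0][0] for s in(-42,-30,-10,10,30,48)])
E
```

```text
(([1.0, 0.3, -1.5], [-0.0, 0.0, -0.0]), array([370.,  27.,  42.])) (([1.5, 0.3, -2.4], [-0.0, 0.0, -0.0]), array([370.,  27.,  43.])) [[-8.1, 0.3, -5.8], [-18.4, 0.3, -12.0], [-35.5, 0.3, -22.3], [-52.7, 0.3, -32.6], [-69.8, 0.3, -42.9], [-85.3, 0.3, -52.2]]
```

Converted, -30 mm / 1000 = -0.03, -25 mm / 1000 = -0.025.

Request:
drive_effector:
  ticks:
    - [15,-0.005,0,-0.003,0,0,0]
    - [15,-0.01,0,-0.006,0,0,0]
    - [15,-0.015,0,-0.009,0,0,0]
    - [15,-0.02,0,-0.012,0,0,0]
    - [15,-0.025,0,-0.015,0,0,0]
    - [15,-0.03,0,-0.018,0,0,0]
    - [15,-0.03,0,-0.018,0,0,0]

```text
time: 16.77
tool_pos: [406.1, 19.8, 39.5]
eef_rot: [-0.251, -2.592, -0.07]
wrist_force: [1.1, 0.4, 1.4]
width: 25.2
grasp_force: 61.1
```

```bash
python3 - <<'E'
from h import *
a=eyes.capture("side");cv2.imwrite("pics/s4f.png",a[:,:,::-1]);print(rel((0,0,0))[0],sc(-17,-1,6))
E
```

```text
[318.3, -97.3, 236.5] (([1.5, 0.2, -0.4], [0.001, 0.002, -0.001]), array([405.,  20.,  41.]))
```

Converted, -25 mm / 1000 = -0.025, -20 mm / 1000 = -0.02.

Request:
drive_effector:
  ticks:
    - [15,-0.005,0,-0.003,0,0,0]
    - [15,-0.01,0,-0.006,0,0,0]
    - [15,-0.015,0,-0.009,0,0,0]
    - [15,-0.02,0,-0.012,0,0,0]
    - [15,-0.025,0,-0.015,0,0,0]
    - [15,-0.025,0,-0.015,0,0,0]

```text
time: 17.58
tool_pos: [434.7, 14.2, 39.5]
eef_rot: [-0.251, -2.592, -0.069]
wrist_force: [1.0, 0.2, 2.4]
width: 25.0
grasp_force: 61.0
```

```bash
python3 - <<'E'
from h import *
a=eyes.capture("side");b=eyes.capture("top");k=lambda i,x0,y0,x1,y1:cv2.resize(i[y0:y1,x0:x1,::-1],(400,400),interpolation=cv2.INTER_CUBIC)
cv2.imwrite("pics/mid.png",np.hstack([k(b,270,130,370,230),k(a,280,190,380,290)]));print(rel((0,0,0))[0],sc(14,-1,6))
E
```

```text
[343.1, -97.3, 251.4] (([-0.2, 0.3, -1.4], [0.001, 0.002, -0.001]), array([435.,  14.,  41.]))
```

View pics/mid.png

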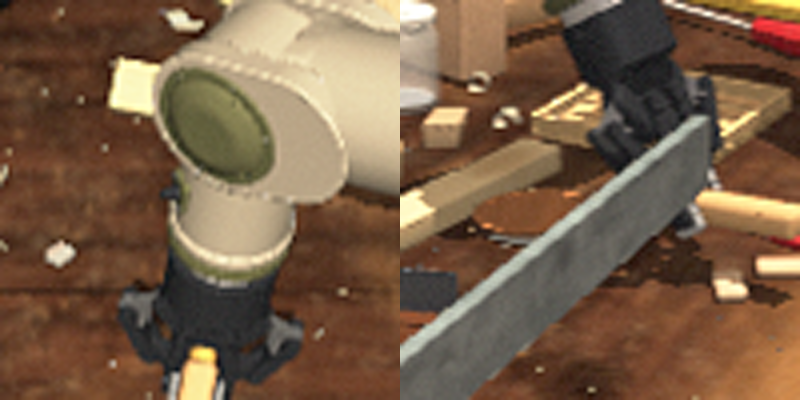

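The side view shows the blade's bright edge under the coaster's near rim at crop (490,235), with the coaster up against the batten. I'll push on towards the batten.

Converted, -27 mm / 1000 = -0.027, -25 mm / 1000 = -0.025.

Request:
drive_effector:
  ticks:
    - [15,-0.005,0,-0.003,0,0,0]
    - [15,-0.01,0,-0.006,0,0,0]
    - [15,-0.015,0,-0.009,0,0,0]
    - [15,-0.02,0,-0.012,0,0,0]
    - [15,-0.025,0,-0.015,0,0,0]
    - [15,-0.027,0,-0.016,0,0,0]
    - [15,-0.027,0,-0.016,0,0,0]

```text
time: 18.55
tool_pos: [464.9, 8.2, 39.3]
eef_rot: [-0.251, -2.591, -0.069]
wrist_force: [0.6, 0.5, 2.3]
width: 25.2
grasp_force: 60.9
```

```bash
python3 - <<'E'
from h import *
s=get_state();print(s["moment"].round(2),s["joint_positions"].round(2),sc(48,-1,6))
print([sc(46,z,p)[0] for z,p in((2,2),(10,-4),(30,-4),(80,-4))])
E
```

```text
[-0.18 -0.84  0.05] [ 0.59  1.11 -1.12  1.92  0.68  1.23  0.5 ] (([-2.5, 0.3, -3.0], [0.0, 0.001, -0.001]), array([469.,   8.,  41.]))
[([-3.4, 0.3, 7.0], [0.0, -0.069, -0.001]), ([-6.8, 0.3, 17.0], [0.0, -0.173, -0.001]), ([3.4, 0.3, -0.1], [0.0, -0.173, -0.001]), ([29.1, 0.3, -43.0], [0.0, -0.173, -0.001])]
```

Converted, -4 mm / 1000 = -0.004, -3 mm / 1000 = -0.003.

Request:
drive_effector:
  ticks:
    - [15,-0.003,0,-0.002,0,0,0]
    - [15,-0.004,0,-0.0025,0,0,0]
    - [15,-0.004,0,-0.0025,0,0,0]

```text
time: 18.92
tool_pos: [469.2, 7.2, 39.5]
eef_rot: [-0.25, -2.591, -0.069]
wrist_force: [-1.3, -0.4, 1.6]
width: 25.2
grasp_force: 60.9
```

```bash
python3 - <<'E'
from h import *
print(sc(48,-1,6))
print([sc(47,z,p)[0] for z,p in((1,3),(3,0),(10,-4),(40,-5))])
E
```

```text
(([1.1, 0.4, -0.6], [0.0, 0.001, -0.001]), array([469.,   8.,  41.]))
[([-0.0, 0.4, 6.9], [0.0, -0.052, -0.001]), ([-2.4, 0.4, 13.8], [0.0, -0.104, -0.001]), ([-4.1, 0.4, 18.9], [0.0, -0.174, -0.001]), ([9.9, 0.4, -4.1], [0.0, -0.191, -0.001])]
```

Converted, 19 mm / 1000 = 0.019, -2.4 mm / 1000 = -0.0024, -0.191 rad / 4 = -0.0478.

Request:
drive_effector:
  ticks:
    - [15,0,0,0.007,0,-0.013,0]
    - [15,0,0,0.007,0,-0.013,0]
    - [15,-0.0024,0,0.014,0,-0.026,0]
    - [15,-0.0024,0,0.014,0,-0.026,0]
    - [15,-0.004,0,0.019,0,-0.0375,0]
    - [15,-0.004,0,0.019,0,-0.0435,0]
    - [15,0,0,0.012,0,-0.0478,0]
    - [15,0.005,0,0.005,0,-0.0478,0]
    - [15,0.01,0,-0.004,0,-0.0478,0]
    - [15,0.01,0,-0.004,0,-0.0478,0]

```text
time: 20.18
tool_pos: [463.3, 8.6, 49.1]
eef_rot: [-0.269, -2.781, -0.047]
wrist_force: [-0.1, -0.3, -1.9]
width: 25.1
grasp_force: 60.3
```

```bash
python3 - <<'E'
from h import *
s=get_state();print(s["moment"].round(2),sc(47,40,-5))
print([sc(q,z,-5)[0] for q,z in((47,80),(10,100))])
a=eyes.capture("side");b=eyes.capture("top");cv2.imwrite("pics/s5f.png",a[:,:,::-1]);k=lambda i,x0,y0,x1,y1:cv2.resize(i[y0:y1,x0:x1,::-1],(400,400),interpolation=cv2.INTER_CUBIC)
cv2.imwrite("pics/lift.png",np.hstack([k(b,270,120,370,220),k(a,280,180,380,280)]))
E
```

```text
[-0.05 -0.24  0.03] (([-0.0, 0.3, 1.0], [0.0, 0.001, -0.001]), array([463.,   9.,  48.]))
[([13.6, 0.3, -36.6], [0.0, 0.001, -0.001]), ([55.2, 0.2, -42.7], [0.0, 0.001, -0.001])]
```

View pics/lift.png

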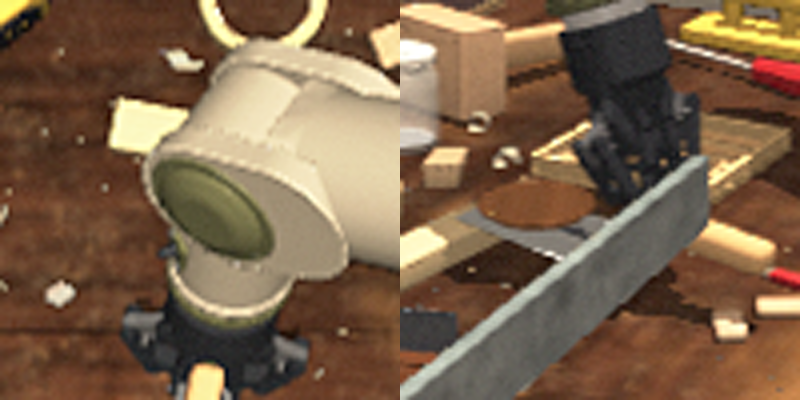

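```bash
cat >> h.py <<'E'
def pose(): # trowel pose (R, origin) from the tool
    s=get_state();R=Ro.from_rotvec(s["eef_rot"])*gB(0,0).inv();return R,s["tool_pos"]-R.apply(G)-19*R.apply(gB(0,0).apply([0,0,1]))
def ontrowel(u,v,z,n="side"):
    R,o=pose();c,d=ray(n,u,v);c=R.inv().apply(c-o);d=R.inv().apply(d);return (c+d*(z-c[2])/d[2]).round(1)
E
python3 - <<'E'
from h import *
g=lambda x,y:(280+(x-400)/4,180+y/4)
print(pose()[1],pose()[0].as_euler("ZYX",degrees=True))
for n,p,z in(("left",(477,203),9),("bot",(535,229),5),("top",(530,180),11),("right",(598,195),9)):print(n,ontrowel(*g(*p),z))
for n,p in(("front-left corner",(463,216)),("left edge",(560,258))):print(n,ontrowel(*g(*p),2))
E
```

```text
[582.15324767 -14.92682703  35.29324236] [-11.04150853  -4.97947109  -0.02350355]
left [43.9 20.6  9. ]
bot [-11.7  18.8   5. ]
top [ 38.1 -38.4  11. ]
right [-15.2 -57.3   9. ]
front-left corner [46.  34.6  2. ]
left edge [-51.4  39.5   2. ]
```

The coaster is up on the blade, centred near trowel (8,-10) and clear of the fingers. I'll carry it slowly to the tray.

```bash
cat >> h.py <<'E'
TC=np.array([589.5,-264.8])
def tr(x,y,z,pitch,yaw=-5): 
    c,s=np.cos(np.radians(-5)),np.sin(np.radians(-5));return tip([TC[0]+c*x-s*y,TC[1]+s*x+c*y,z],yaw,pitch)
E
python3 - <<'E'
from h import *
print(sc(47,75,-5)[0]);print(tr(50,10,75,-5))
E
```

```text
([11.9, 0.5, -32.8], [-0.0, -0.0, -0.001])
(([-35.0, -247.2, -49.8], [0.036, -0.0, -0.099]), array([ 464., -244.,   83.]))
```

Converted, -120 mm / 1000 = -0.12, -112 mm / 1000 = -0.112, -0.048 rad / 4 = -0.012.

Request:
drive_effector:
  ticks:
    - [15,0.002,0,-0.006,0,0,0]
    - [15,0.006,0,-0.016,0,0,0]
    - [15,0.01,0,-0.027,0,0,0]
    - [15,0.012,0,-0.033,0,0,0]
    - [15,0.011,-0.006,-0.033,0,0,0]
    - [15,0.009,-0.018,-0.034,0.0005,0,-0.0015]
    - [15,0.005,-0.038,-0.036,0.0013,0,-0.0038]
    - [15,0.001,-0.058,-0.037,0.002,0,-0.0058]
    - [15,-0.003,-0.078,-0.038,0.0028,0,-0.0078]
    - [15,-0.007,-0.098,-0.04,0.0035,0,-0.0098]
    - [15,-0.01,-0.112,-0.041,0.004,0,-0.0113]
    - [15,-0.012,-0.12,-0.041,0.0043,0,-0.012]

```text
time: 21.78
tool_pos: [464.3, -115.1, 82.4]
eef_rot: [-0.199, -2.785, -0.035]
wrist_force: [0.0, -0.2, -2.4]
width: 25.1
grasp_force: 60.3
```

```bash
python3 - <<'E'
from h import *
print(tr(50,10,75,-5),tr(50,10,50,-5)[0],get_state()["joint_positions"].round(2))
E
```

```text
(([-17.0, -127.4, -7.0], [0.019, -0.001, -0.052]), array([ 464., -244.,   83.])) ([-25.6, -127.4, 16.4], [0.019, -0.001, -0.052]) [ 0.82  0.98 -1.17  1.99  0.79  1.21  0.65]
```

Converted, -127 mm / 1000 = -0.127, -122 mm / 1000 = -0.122, -0.052 rad / 4 = -0.013.

Request:
drive_effector:
  ticks:
    - [15,-0.001,-0.006,0,0,0,-0.0005]
    - [15,-0.003,-0.018,-0.001,0.0005,0,-0.0018]
    - [15,-0.005,-0.038,-0.002,0.0013,0,-0.0038]
    - [15,-0.008,-0.058,-0.003,0.002,0,-0.0058]
    - [15,-0.011,-0.078,-0.004,0.0028,0,-0.0078]
    - [15,-0.014,-0.098,-0.005,0.0035,0,-0.0098]
    - [15,-0.016,-0.112,-0.006,0.004,0,-0.0115]
    - [15,-0.017,-0.122,-0.007,0.0048,0,-0.0125]
    - [15,-0.017,-0.127,-0.007,0.0048,0,-0.013]
    - [15,-0.017,-0.127,-0.007,0.0048,0,-0.013]

```text
time: 23.02
tool_pos: [464.7, -242.3, 83.4]
eef_rot: [-0.12, -2.79, -0.022]
wrist_force: [0.4, -0.3, -2.6]
width: 25.0
grasp_force: 60.3
```

```bash
python3 - <<'E'
from h import *
print(tr(50,10,75,-5))
for z,p in((50,-5),(30,0),(20,6),(16,12),(14,18),(14,24)):print(tr(50,10,z,p))
a=eyes.capture("side");b=eyes.capture("top");cv2.imwrite("pics/t6f.png",b[:,:,::-1]);cv2.imwrite("pics/s6f.png",a[:,:,::-1]);k=lambda i,x0,y0,x1,y1:cv2.resize(i[y0:y1,x0:x1,::-1],(400,400),interpolation=cv2.INTER_CUBIC)
cv2.imwrite("pics/over.png",np.hstack([k(b,350,120,470,240),k(a,290,160,390,260)]))
E
```

```text
(([0.1, -1.5, 0.3], [-0.0, -0.001, 0.001]), array([ 464., -244.,   83.]))
(([-8.5, -1.5, 23.8], [-0.0, -0.001, 0.001]), array([ 464., -244.,   58.]))
(([-11.4, -1.5, 27.7], [-0.0, 0.087, 0.001]), array([ 466., -244.,   53.]))
(([-11.8, -1.5, 18.8], [-0.0, 0.191, 0.001]), array([ 469., -244.,   62.]))
(([-12.1, -1.5, 4.1], [-0.0, 0.296, 0.001]), array([ 474., -245.,   75.]))
(([-13.6, -1.5, -12.4], [-0.0, 0.401, 0.001]), array([ 482., -245.,   90.]))
(([-16.4, -1.6, -30.7], [-0.0, 0.506, 0.001]), array([ 490., -246.,  107.]))
```

View pics/over.png

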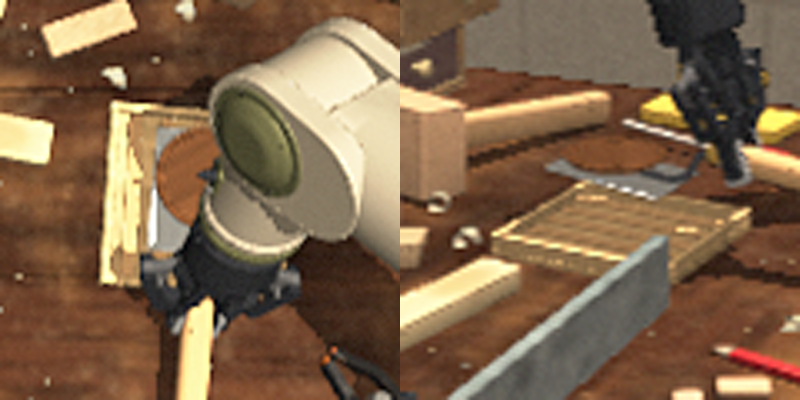

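The coaster sits on the blade over the tray: its left rim is at crop (158,180) in the top view, and the tray's left rim is at about (115,190). I'll lower it and tip slowly.

Converted, 28 mm / 1000 = 0.028, 24 mm / 1000 = 0.024, 0.191 rad / 4 = 0.0478.

```bash
python3 - <<'E'
from h import *
for p in((158,180),(205,133),(165,205)):print(ontrowel(350+p[0]*.3,120+p[1]*.3,9,"top"))
E
```

```text
[ 5.6 35.4  9. ]
[50.8 -2.8  9. ]
[-16.   27.6   9. ]
```

Request:
drive_effector:
  ticks:
    - [15,-0.004,-0.001,0.008,0,0,0]
    - [15,-0.007,-0.0015,0.02,0,0.005,0]
    - [15,-0.011,-0.0015,0.028,0,0.0218,0]
    - [15,-0.011,-0.0015,0.028,0,0.0218,0]
    - [15,-0.012,-0.0015,0.024,0,0.035,0]
    - [15,-0.012,-0.0015,0.019,0,0.0478,0]
    - [15,-0.012,-0.0015,0.019,0,0.0478,0]

```text
time: 24.0
tool_pos: [470.0, -243.9, 61.1]
eef_rot: [-0.112, -2.6, -0.031]
wrist_force: [0.1, -0.0, -2.3]
width: 25.0
grasp_force: 60.4
```

```bash
python3 - <<'E'
from h import *
print(get_state()["joint_positions"].round(2))
for z,p in((20,6),(15,12),(14,18),(14,24),(13,28)):print(tr(50,10,z,p))
E
```

```text
[ 0.9   1.08 -1.08  1.78  0.78  1.47  0.96]
(([0.9, -0.4, -0.1], [-0.0, 0.002, 0.001]), array([ 469., -244.,   62.]))
(([2.9, -0.4, -13.7], [-0.0, 0.107, 0.001]), array([ 474., -245.,   74.]))
(([5.0, -0.4, -31.1], [-0.0, 0.211, 0.001]), array([ 482., -245.,   90.]))
(([5.7, -0.4, -49.6], [-0.0, 0.316, 0.001]), array([ 490., -246.,  107.]))
(([4.6, -0.4, -61.0], [-0.001, 0.386, 0.001]), array([ 497., -247.,  116.]))
```

Converted, -50 mm / 1000 = -0.05, -40 mm / 1000 = -0.04, 0.316 rad / 4 = 0.079.

Request:
drive_effector:
  ticks:
    - [15,0.002,0,-0.007,0,0.0133,0]
    - [15,0.003,0,-0.014,0,0.0268,0]
    - [15,0.004,0,-0.022,0,0.04,0]
    - [15,0.005,0,-0.031,0,0.0528,0]
    - [15,0.005,0,-0.031,0,0.0528,0]
    - [15,0.005,0,-0.04,0,0.0658,0]
    - [15,0.006,0,-0.05,0,0.079,0]
    - [15,0.006,0,-0.05,0,0.079,0]
    - [15,0.006,0,-0.05,0,0.079,0]

```text
time: 25.12
tool_pos: [489.4, -246.2, 107.1]
eef_rot: [-0.098, -2.285, -0.045]
wrist_force: [0.3, -0.3, -1.8]
width: 24.9
grasp_force: 60.4
```

```bash
python3 - <<'E'
from h import *
print(get_state()["joint_positions"].round(2))
for x,z,p in((50,14,24),(48,12.5,27),(20,12.5,27),(-20,12.5,27),(-45,14,27),(-60,40,24)):print(tr(x,10,z,p))
a=eyes.capture("side");cv2.imwrite("pics/s7f.png",a[:,:,::-1])
E
```

```text
[ 0.78  1.14 -0.99  1.54  0.61  1.81  1.06]
(([-1.0, 0.1, -0.5], [-0.001, 0.0, 0.001]), array([ 490., -246.,  107.]))
(([1.7, 0.1, -6.9], [-0.001, 0.053, 0.001]), array([ 493., -246.,  113.]))
(([20.1, 0.2, 14.3], [-0.001, 0.053, 0.001]), array([ 466., -244.,  113.]))
(([46.4, 0.2, 44.4], [-0.001, 0.053, 0.001]), array([ 426., -240.,  113.]))
(([63.9, 0.3, 62.3], [-0.001, 0.053, 0.001]), array([ 401., -238.,  114.]))
(([90.8, 0.3, 65.5], [-0.001, 0.0, 0.001]), array([ 381., -237.,  133.]))
```

Converted, 71 mm / 1000 = 0.071, 65 mm / 1000 = 0.065.

Request:
drive_effector:
  ticks:
    - [15,0.002,0,0.004,0,0,0]
    - [15,0.006,0,0.009,0,0,0]
    - [15,0.013,0,0.017,0,0,0]
    - [15,0.02,0,0.025,0,0,0]
    - [15,0.027,0,0.033,0,0,0]
    - [15,0.034,0,0.041,0,0,0]
    - [15,0.041,0,0.049,0,0,0]
    - [15,0.048,0,0.057,0,0,0]
    - [15,0.055,0,0.065,0,0,0]
    - [15,0.061,0,0.071,0,0,0]
    - [15,0.061,0,0.071,0,0,0]

```text
time: 26.55
tool_pos: [396.2, -238.2, 107.1]
eef_rot: [-0.098, -2.283, -0.045]
wrist_force: [0.6, -0.0, -2.6]
width: 25.1
grasp_force: 60.5
```

```bash
python3 - <<'E'
from h import *
s=get_state();print(s["joint_positions"].round(2),tr(-45,10,13,24))
for x,z,p in((-50,35,24),(-60,60,15),(-110,90,5)):print(tr(x,10,z,p))
a=eyes.capture("side");b=eyes.capture("top");cv2.imwrite("pics/s8f.png",a[:,:,::-1]);cv2.imwrite("pics/t8f.png",b[:,:,::-1])
h=cv2.cvtColor(b,cv2.COLOR_RGB2HSV)
for u,v in((395,180),(400,175),(405,180),(405,170),(410,165),(398,165),(390,180)):print((u,v),h[v,u],end=" ")
E
```

```text
[ 0.87  1.09 -1.01  1.77  0.6   1.69  0.99] (([-0.8, 0.3, 1.3], [-0.001, -0.002, 0.001]), array([ 396., -238.,  106.]))
(([19.1, 0.4, -9.4], [-0.001, -0.002, 0.001]), array([ 391., -237.,  128.]))
(([34.2, 0.4, 7.5], [-0.001, -0.159, 0.001]), array([ 368., -235.,  128.]))
(([73.5, 0.4, 51.9], [-0.001, -0.333, 0.001]), array([ 309., -230.,  129.]))
(395, 180) [ 17 122 186] (400, 175) [ 12 159 138] (405, 180) [ 12 163 160] (405, 170) [ 13 160 150] (410, 165) [51 54 47] (398, 165) [ 12 162 142] (390, 180) [ 25  94 253]
```

```bash
python3 - <<'E'
from m import *
R,o=pose();print(o,proj("top",o),proj("side",o),"tip",proj("top",o+R.apply([55,0,0])),proj("side",o+R.apply([55,0,0])),get_state()["moment"].round(2))
for n,box in(("top",(375,145,440,240)),("side",(320,190,380,245))):
    b=cv2.imread(f"pics/{n[0]}8f.png");h=cv2.cvtColor(b,cv2.COLOR_BGR2HSV);H,S,V=[h[:,:,i].astype(int) for i in range(3)]
    w=win((H>8)&(H<16)&(S>130)&(V>90),*box);ys,xs=np.nonzero(w);print(n,len(xs),xs.min(),xs.max(),ys.min(),ys.max(),xs.mean(),ys.mean())
    for u,v in((xs.min(),ys[xs==xs.min()].mean()),(xs.max(),ys[xs==xs.max()].mean()),(xs[ys==ys.min()].mean(),ys.min()),(xs[ys==ys.max()].mean(),ys.max())):print((u,v),onz(n,u,v,19)[:2].round())
E
```

```text
[ 496.58101502 -246.68278943   36.59551199] [404.97769611 208.58472553] [367.21465442 215.37334939] tip [404.26838593 193.33547398] [354.00788564 218.95726331] [-0.07 -0.98  0.03]
top 510 375 397 204 239 382.9294117647059 225.71960784313725
(np.int64(375), np.float64(221.22857142857143)) [ 460. -158.]
(np.int64(397), np.float64(238.0)) [ 409. -224.]
(np.float64(375.0), np.int64(204)) [ 513. -159.]
(np.float64(386.0), np.int64(239)) [ 406. -191.]
side 306 349 379 231 244 366.87581699346407 238.61764705882354
(np.int64(349), np.float64(244.0)) [475. -34.]
(np.int64(379), np.float64(237.15384615384616)) [ 410. -122.]
(np.float64(378.0), np.int64(231)) [ 430. -169.]
(np.float64(364.0), np.int64(244)) [434. -53.]
```

```bash
python3 - <<'E'
from m import *
for n,box in(("top",(385,153,434,204)),("side",(318,206,376,226))):
    b=cv2.imread(f"pics/{n[0]}8f.png");h=cv2.cvtColor(b,cv2.COLOR_BGR2HSV);H,S,V=[h[:,:,i].astype(int) for i in range(3)]
    w=win((H>8)&(H<16)&(S>130)&(V>90),*box);ys,xs=np.nonzero(w);print(n,len(xs))
    for u,v in((xs.min(),ys[xs==xs.min()].mean()),(xs.max(),ys[xs==xs.max()].mean()),(xs[ys==ys.min()].mean(),ys.min()),(xs[ys==ys.max()].mean(),ys.max())):print((u,v),onz(n,u,v,19)[:2].round())
E
```

```text
top 398
(np.int64(393), np.float64(170.0)) [ 619. -217.]
(np.int64(412), np.float64(156.0)) [ 663. -277.]
(np.float64(405.8333333333333), np.int64(155)) [ 667. -258.]
(np.float64(402.5), np.int64(185)) [ 572. -245.]
side 243
(np.int64(324), np.float64(214.5)) [ 655. -237.]
(np.int64(356), np.float64(217.0)) [ 543. -260.]
(np.float64(338.0), np.int64(209)) [ 634. -310.]
(np.float64(342.0), np.int64(221)) [ 572. -204.]
```

Converted, 60 mm / 1000 = 0.06, -52 mm / 1000 = -0.052.

Request:
drive_effector:
  ticks:
    - [15,0.015,0,-0.013,0,0,0]
    - [15,0.045,0,-0.039,0,0,0]
    - [15,0.06,0,-0.052,0,0,0]
    - [15,0.06,0,-0.052,0,0,0]

```text
time: 27.15
tool_pos: [397.3, -238.0, 187.7]
eef_rot: [-0.099, -2.286, -0.043]
wrist_force: [0.2, -1.1, -3.0]
width: 25.0
grasp_force: 60.5
```

```bash
python3 - <<'E'
from h import *
print(tr(-30,10,100,0),sc(20,90,0))
E
```

```text
(([-41.0, 0.2, 50.7], [-0.002, -0.417, 0.0]), array([ 386., -237.,  123.])) (([-68.0, 254.5, 34.5], [-0.065, -0.417, 0.084]), array([438.,  14., 113.]))
```

Converted, 254 mm / 1000 = 0.254, 200 mm / 1000 = 0.2, -0.417 rad / 4 = -0.1043.

Request:
drive_effector:
  ticks:
    - [15,-0.01,0.04,0,0,-0.025,0]
    - [15,-0.03,0.09,0.01,-0.005,-0.0625,0.005]
    - [15,-0.05,0.14,0.02,-0.01,-0.0875,0.0125]
    - [15,-0.068,0.2,0.03,-0.0163,-0.1043,0.021]
    - [15,-0.068,0.254,0.034,-0.0163,-0.1043,0.021]
    - [15,-0.068,0.254,0.034,-0.0163,-0.1043,0.021]
    - [15,-0.068,0.254,0.034,-0.0163,-0.1043,0.021]

```text
time: 28.02
tool_pos: [436.9, 13.0, 112.0]
eef_rot: [-0.257, -2.69, -0.058]
wrist_force: [0.1, -0.9, -0.9]
width: 25.2
grasp_force: 60.4
```

```bash
python3 - <<'E'
from m import *
print([sc(20,z,0)[0] for z in(90,30,10,4,0)])
b=eyes.capture("top");cv2.imwrite("pics/t9.png",b[:,:,::-1]);h=cv2.cvtColor(b,cv2.COLOR_RGB2HSV);H,S,V=[h[:,:,i].astype(int) for i in range(3)]
P,r,bx=rect(win((V>140)&(S>110)&(H<20),384,150,436,208),19);print(len(P),cv2.minEnclosingCircle(P),np.round(r,1) if 0 else r)
E
```

```text
[([-0.0, 1.0, -1.7], [-0.0, -0.004, 0.001]), ([-25.6, 1.0, 52.6], [-0.0, -0.004, 0.001]), ([-34.1, 1.0, 70.7], [-0.0, -0.004, 0.001]), ([-36.7, 1.0, 76.1], [-0.0, -0.004, 0.001]), ([-38.4, 1.0, 79.7], [-0.0, -0.004, 0.001])]
105 ((528.3601684570312, -260.7284851074219), 77.05319213867188) ((518.0872192382812, -257.2685241699219), (154.106201171875, 25.632902145385742), 71.38640594482422)
```

Converted, 74 mm / 1000 = 0.074, 70 mm / 1000 = 0.07, -0.004 rad / 4 = -0.001.

Request:
drive_effector:
  ticks:
    - [15,-0.013,0.001,0.027,0,-0.001,0]
    - [15,-0.026,0.001,0.053,0,-0.001,0]
    - [15,-0.034,0.001,0.07,0,-0.001,0]
    - [15,-0.036,0.001,0.074,0,-0.001,0]
    - [15,-0.036,0.001,0.074,0,-0.001,0]

```text
time: 28.7
tool_pos: [438.7, 14.2, 30.7]
eef_rot: [-0.259, -2.695, -0.059]
wrist_force: [0.5, 0.2, -2.4]
width: 25.1
grasp_force: 60.4
```

Request:
drive_effector:
  ticks:
    - [15,-0.0008,0,0.0018,0,0,0]
    - [15,-0.0017,0,0.0036,0,0,0]
    - [15,-0.0017,0,0.0036,0,0,0]

```text
time: 29.08
tool_pos: [438.7, 14.2, 26.6]
eef_rot: [-0.259, -2.696, -0.059]
wrist_force: [-0.5, -0.1, -1.6]
width: 25.3
grasp_force: 60.4
```

```bash
python3 - <<'E'
from h import *
print(sc(20,0,0))
E
```

```text
(([-0.6, -0.6, 3.2], [0.001, 0.001, 0.001]), array([438.,  14.,  23.]))
```

Converted, 2.7 mm / 1000 = 0.0027, 1.8 mm / 1000 = 0.0018.

Request:
drive_effector:
  ticks:
    - [15,-0.0008,0,0.0018,0,0,0]
    - [15,-0.0012,0,0.0027,0,0,0]
    - [15,-0.0012,0,0.0027,0,0,0]

```text
time: 29.45
tool_pos: [438.6, 14.3, 23.5]
eef_rot: [-0.259, -2.695, -0.059]
wrist_force: [-0.2, -0.9, -0.2]
width: 25.0
grasp_force: 60.6
```

Request:
drive_effector:
  ticks:
    - [40,0,0,0,0,0,0]
    - [60,0,0,0,0,0,0]
    - [60,0,0,0,0,0,0]
    - [60,0,0,0,0,0,0]
    - [60,0.01,0,-0.02,0,0,0]
    - [60,0.03,0,-0.062,0,0,0]
    - [60,0.06,0,-0.125,0,0,0]
    - [85,0.09,0,-0.19,0,0,0]
    - [85,0.09,0,-0.19,0,0,0]

```text
time: 30.58
tool_pos: [437.7, 15.4, 238.2]
eef_rot: [-0.258, -2.701, -0.06]
wrist_force: [-0.1, -0.1, -0.3]
width: 84.8
grasp_force: 0.0
```

```bash
python3 - <<'E'
from h import *
print(rel((480,220,300),tool(0)),get_state()["joint_positions"].round(2))
E
```

```text
([23.1, 209.0, -56.9], [0.043, -0.429, -0.188]) [ 0.68  0.74 -1.24  1.93  0.42  1.31  0.62]
```

Converted, 209 mm / 1000 = 0.209, 170 mm / 1000 = 0.17, -0.429 rad / 4 = -0.1073.

Request:
drive_effector:
  ticks:
    - [85,0.023,0.06,-0.1,0.005,-0.05,-0.0225]
    - [85,0.023,0.11,-0.1,0.0108,-0.1073,-0.047]
    - [85,0.023,0.17,-0.1,0.0108,-0.1073,-0.047]
    - [85,0.023,0.209,-0.1,0.0108,-0.1073,-0.047]
    - [85,0.023,0.209,-0.1,0.0108,-0.1073,-0.047]
    - [85,0.023,0.209,-0.1,0.0108,-0.1073,-0.047]

```text
time: 31.32
tool_pos: [497.0, 215.3, 334.1]
eef_rot: [0.002, -3.136, 0.001]
wrist_force: [-0.7, -0.3, -0.3]
width: 84.9
grasp_force: 0.0
```

```bash
python3 - <<'E'
from m import *
print(get_state()["joint_positions"].round(2))
b=eyes.capture("top");cv2.imwrite("pics/t10.png",b[:,:,::-1]);s=eyes.capture("side");cv2.imwrite("pics/s10.png",s[:,:,::-1]);h=cv2.cvtColor(b,cv2.COLOR_RGB2HSV);H,S,V=[h[:,:,i].astype(int) for i in range(3)]
print("tray V",V[150:212:10,382:440:10])
m=win((H>8)&(H<18)&(S>125)&(V>90),384,152,436,208);P,r,bx=rect(m,19);print(len(P),m.sum(),cv2.minEnclosingCircle(P),r)
print("blade");m=win((V>190)&(S<40),270,160,345,210);P,r,bx=rect(m,2);print(r,bx.round().tolist())
E
```

```text
[ 0.31  0.5  -1.2   1.85  0.5   1.16  0.51]
tray V [[ 71  21  81  64  63  72]
 [ 99 243 233 232 244 246]
 [170 206 226 226 238 248]
 [255 244 225 235 244 249]
 [254 245 243 244 244 243]
 [247 244 245 243 243 230]
 [ 52  78  92  97  84  68]]
106 699 ((613.1080322265625, -260.5740966796875), 54.131866455078125) ((614.4569091796875, -261.5323181152344), (105.61581420898438, 91.06902313232422), 11.514171600341797)
blade
((594.0646362304688, -16.345470428466797), (79.41646575927734, 35.39360046386719), 75.8761215209961) [[567.0, -51.0], [602.0, -59.0], [621.0, 18.0], [587.0, 26.0]]
```

```bash
python3 - <<'E'
from m import *
K=cv2.getStructuringElement(cv2.MORPH_ELLIPSE,(7,7));E={}
for n,box in(("top",(384,152,436,208)),("side",(314,202,378,230))):
    b=cv2.imread(f"pics/{n[0]}10.png");h=cv2.cvtColor(b,cv2.COLOR_BGR2HSV);H,S,V=[h[:,:,i].astype(int) for i in range(3)]
    m=win((H>8)&(H<18)&(S>125)&(V>90),*box);m=big("",cv2.morphologyEx(m,cv2.MORPH_OPEN,K if n=="top" else np.ones((3,3),np.uint8)))
    P,r,bx=rect(m,19,n);ys,xs=np.nonzero(m);E[n]=(xs.mean(),ys.mean());c=cv2.findContours(m,0,1)[0][0]
    print(n,m.sum(),E[n],"circle",cv2.minEnclosingCircle(P),"rect",np.round(r[0]),np.round(r[1]),"ell",cv2.fitEllipse(c))
    print((P[np.arange(0,len(P),6)]-np.array([614,-261])).round().tolist())
print(tri(E["top"],E["side"]))
C0=np.array([614,-261,19])
for n in E:
  q=np.array([proj(n,C0+[46*np.cos(a),46*np.sin(a),0]) for a in np.linspace(0,6.28,40)],np.float32);print(n,"ideal flat ellipse",cv2.fitEllipse(q))
E
```

```text
top 680 (np.float64(407.1397058823529), np.float64(169.72941176470587)) circle ((620.5327758789062, -260.93359375), 46.602630615234375) rect [ 621. -261.] [87. 92.] ell ((407.1299133300781, 169.72048950195312), (28.221221923828125, 28.872690200805664), 127.0918197631836)
[[53.0, 2.0], [46.0, 21.0], [30.0, 37.0], [11.0, 44.0], [-8.0, 44.0], [-27.0, 32.0], [-36.0, 14.0], [-39.0, -4.0], [-33.0, -23.0], [-17.0, -39.0], [2.0, -43.0], [21.0, -40.0], [40.0, -32.0], [49.0, -13.0]]
side 223 (np.float64(360.31838565022423), np.float64(205.09417040358744)) circle ((580.0701904296875, -378.3204040527344), 76.39034271240234) rect [ 577. -374.] [134.  90.] ell ((361.5533447265625, 205.2321014404297), (6.833420276641846, 38.68347930908203), 95.76897430419922)
[[42.0, -127.0], [18.0, -99.0], [-7.0, -98.0], [-32.0, -97.0], [-53.0, -94.0], [-77.0, -93.0], [-94.0, -89.0], [-110.0, -108.0], [-84.0, -158.0], [-55.0, -171.0], [-34.0, -161.0], [-14.0, -152.0], [7.0, -142.0], [28.0, -133.0]]
(array([ 570.92151228, -261.48569136,   65.01425414]), np.float64(80.52777155079787))
top ideal flat ellipse ((407.2099914550781, 171.64584350585938), (28.880023956298828, 29.97083854675293), 121.41202545166016)
side ideal flat ellipse ((337.5024108886719, 214.11460876464844), (8.93100357055664, 25.910226821899414), 90.138427734375)
```

```bash
python3 - <<'E'
from m import *
C0=np.array([620.5,-261,19.]);t=np.radians(-5);
for nm,tl in(("flat",0),("lean +7",7)):
    A=Ro.from_euler("y",-tl,degrees=True);q=np.array([proj("side",C0+[0,0,5 if tl else 0]+A.apply([46*np.cos(a),46*np.sin(a),0])) for a in np.linspace(0,6.28,60)]);print(nm,q.min(0).round(1),q.max(0).round(1),"front",q[0].round(1),"rear",q[30].round(1))
b=cv2.imread("pics/s10.png");h=cv2.cvtColor(b,cv2.COLOR_BGR2HSV)
H,S,V=[h[:,:,i].astype(int) for i in range(3)]
for v in range(203,226):print(v,"".join("O" if 8<H[v,u]<17 and S[v,u]>125 and V[v,u]>165 else "b" if 5<H[v,u]<17 and S[v,u]>110 else "." if V[v,u]>170 else "-" for u in range(312,382)))
E
```

```text
flat [322.9 209.4] [348.8 218.3] front [324.2 211.9] rear [348.  215.4]
lean +7 [323.  207.3] [348.7 217.7] front [324.2 209.2] rear [347.9 215.5]
203 bbbbbbbbbbbbbbbbbbbbbbbbbbbbbbbbbbbbbbbbbbbbbbbbbbbbbbbbbbbbbbbb------
204 bbbbbbbbbbbbbbbbbbbbbbbbbbbbbbbbbbbbbbbbbbbbbbbbbbbbbbbbbbbbbbbbbbbb--
205 bbbbbbbbbbbbbbbbbbbbbbbO....bOObbbbbbbbbbbbbbbbbbbbbbbbbbbbbbbbbbbbbbb
206 bbbbbbbbbbbbbbbbbbbbbO..bbbbb....bObbbbbbbbbbbbbbbbbbbbbbbbbbbbbbbbbbb
207 bbbbbbbbbbbbbbbbbbbb...bbb--b-bbb-.....OOObbbbbbbbbbbbbbbbbbbbbbbbbbbb
208 bbbbbbbbbbbbbbbbbb...bbbbOObb-bb-b---bb......bbbbbbbbbbbbbbbbbbbbbbbbb
209 bbbbbbbbbbbbbbbbO..bbbO......bOOObbbbb-b-bbbbb....OOObbbbbbbbbbbbbbbbb
210 bbbbbbbbbbbbbbb..bbbOOOO..........bOObbbbbb-b-bb-b-.....bbbbbbbbbbbbbb
211 bbbbbbbbbbbb....OOOOOOOOOOOOOOOO........OOObbb--b-b-bb--b....Obbbbbbbb
212 bbbbbbbbbbbO..OOOOOOOOOOOOOOOOOOOOOO.........bOObb--bbb-bbb-b..b..bbbb
213 bbbbbbbbbO..OOOOOOOOOOOOOOOOOOOOOOOOOOOO..........OOOOb-b-b-bb...bbbbb
214 bbbbbb-b...-O.OOOOOOOOOOOOOOOOOOOOOOOO...ObOO...........OObbb..O-bbbbb
215 bbbbbb...bb-bOOOOOOOOOOOOOOOOOOOOOOOOb.........bbOO...........bb.bbbbb
216 bbbbO..ObbbOOOOOOOOOOOOOOOOOOOOOOOOOOOO.............ObOO....Obb..bbbbb
217 bbO...b-bb...bbOOOOOOOOOOOOOOOOOOOOObb...OOO...............bbbbb-bbbbb
218 b...b.b....OObbbbbOOOOOOOOOOOO..OObbb.........OOO........Obb..-bbbbbbb
219 bbbb..........bObbbbbbbbbbbbbbbbbbbbO....----......Ob...bb---bbbbbbbbb
220 b---bbbbO........bbObbbbbbbbbbbOOOO.....-..--..........bbbb-bbbbbbbbbb
221 bb-----bbbb-bb.........bbbOOOO............---bO......Obbbb-bbbbbbbbbbb
222 bb--bbb-b--bb-bbbbb.............OOO.....-----.......bbbb-bbbbbbbbbbbbb
223 bbb--b---bb-bb---bb-b-bO............-..------.....Obb---bbbbbbbbbbbbbb
224 Obbbbb---b.bb--bbbb-bb-bbb-bb.........-------b...O-----bbbbbbbbbbbbbbb
225 ....Obbbbb--b--.b..b-bb----b-bbbb....--------...bb.---bbbbbbbbbbbbbb--
```

```bash
python3 -c "
from workcell import env, eyes, ticket, get_state
print(get_state()['wrist_force'],ticket.hand_in())"
```

```text
the job is handed in; nothing more can be done
[ 0.27002293 -0.59494746  0.0537194 ] None
```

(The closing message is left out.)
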